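# Stand the flashlight lens-down in the cup, by touch

### The job

Put the black flashlight away: stand it upright, lens down, in the grey plastic cup on the oak ledge. A cork pad sits somewhere down inside the cup, so lower the flashlight gently until you feel its glass lens rest on the cork, pressing only lightly, and only then let go; it should stand free and straight, not leaning. Leave the cup where it stands and do not disturb the headlamp or the carabiner.

Things in the scene. Friction and masses are not known exactly. Their poses are not given: they have to be found in the camera images.
- flashlight: Black aluminium flashlight, 165 mm long, 0.14 to 0.28 kg, balance point 65 mm from the lens, lying on the table. Origin on its axis at mid length, 20 mm above the table; x axis along it towards the lens. Round body 28 mm in diameter; square head 40 x 40 mm, 36 mm long, at the +x end; square anti-roll collar 40 x 40 mm at x -12 to 0 mm.
- flashlight_lens (a point): Centre of the flat glass lens face, the flashlight's +x end, 82.5 mm from its origin. The lens must not be dropped, nor pressed with more than 30 N.
- flashlight_tail (a point): Centre of the round tail's end face, 82.5 mm from the origin at the -x end (a rubber switch stands 3 mm proud of it).
- cup: Loose grey plastic cup, 0.18 kg, on the ledge: 95 mm high, outer diameter 72 mm at the foot, 77 mm at the rim, wall 3.5 mm (the flashlight's head is at most 52 mm across corners). Origin at the centre of its underside, z up.
- cup_rim (a point): Centre of the cup's mouth, 95 mm above its underside. Inside is a level cork pad, its flat top 45 to 75 mm below the rim; it stays firmly where it is, but its depth differs at every start and is not reported: feel for it.
- ledge: Fixed oak ledge, 110 (x) x 260 (y) x 40 mm high, on the table; origin at the centre of its underside. The cup and the headlamp stand on it.
- headlamp: Bystander: loose orange headlamp (no strap), about 55 x 62 x 42 mm, on the ledge beside the cup; origin at the centre of its underside.
- carabiner: Bystander: loose aluminium carabiner, 110 x 60 mm, 10 mm thick, lying flat on the table; origin at its middle, on the table.
- tilt_bin: Bystander: fixed clear plastic tilt-out bin in a steel frame, 100 x 130 mm and 95 mm high, at the far side; origin at the centre of its underside.
Not all that is in view belongs to the job. There is more than one size of the flashlight; the one meant has the size given above. Leave any pink look-alike of the cup alone.

How it is judged (in metres and radians):
On the way:
1. the flashlight, still held, upright and lens down, rests with its lens on the cork in the cup (contact force between flashlight and cup above 0.3 N and contact force between the fingers and flashlight above 2 N and z of flashlight_lens in the frame of cup below 0.06 m and angle between flashlight's own x axis and vertical above 2.9 rad and horizontal distance between flashlight_lens and cup below 0.02 m), for 0.15 s.
At the end, for the whole second after the job is handed in: The flashlight stands lens down in the cup, its lens on the cork within 20 mm of the cup's axis, within 0.1 rad of vertical and at rest; the cup stands upright on the ledge within 20 mm of where it was (z of flashlight_lens in the frame of cup below 0.06 m and horizontal distance between flashlight_lens and cup below 0.02 m and angle between flashlight's own x axis and vertical above 3.04 rad and linear speed of flashlight below 0.02 m/s and angle between cup's own z axis and vertical below 0.05 rad and z of cup in the frame of ledge above 0.035 m and distance of cup from where it was at the start of the episode below 0.02 m); the robot touches nothing.
It fails at once if the flashlight presses or hits the cup or the cork in it with more than 30 N (contact force between flashlight and cup above 30 N).
It fails at once if the cup is pushed more than 20 mm or tipped by more than 0.3 rad (distance of cup from where it was at the start of the episode above 0.02 m or angle between cup's own z axis and vertical above 0.3 rad).
It fails at once if the headlamp or the carabiner is moved more than 20 mm (distance of any of headlamp, carabiner from where it was at the start of the episode above 0.02 m).
It also fails if it takes over 48 s, if anything falls off the work surface, if the arm or the gripper's body presses on something with over 40 N, if the wrist force passes 120 N, or if a joint passes its speed limit or range.

### The arm

A 6-joint arm with a two-finger parallel gripper is mounted at the origin on the work surface. World frame = base frame: x ahead of the robot, y to its left, z up, the work surface at z = 0. Lengths are in m, angles in degrees, forces in N, time in s.
With the tool pointing down it reaches from about 0.4 to 0.825 m from the base axis. Payload 7 kg.
Tool frame: the origin (TCP) lies between the finger pads; the fingertips stand 19 mm ahead of it and the grasp point (between the pads) is the TCP; z points along the fingers, y is the line along which they close (so a half turn about z gives the same grasp; the last joint's range is limited). The gripper opens to 88 mm and grips with 3 to 60 N. Pads are 19 mm wide; open, the fingers measure 130 mm over their backs; the gripper's body (78 mm by 193 mm) begins 47 mm behind the grasp point.
Start: joints at [-55.514, 20.546, 0.682, 0, -70.136, -16.507], TCP at [0.208, -0.642, 0.246] pointing down, gripper open.
Joint ranges: [-176.03, 176.03], [-82.01, 121.73], [-58.28, 71.71], [-173.87, 95.51], [-174.79, -0.11], [-173.66, 173.66]. Speed limits (degrees/s): [136.94, 136.94, 172.46, 180, 180, 180].

### API

Orientations are given as [roll, pitch, yaw] about the fixed x, y, z axes, in that order (R = Rz(yaw) Ry(pitch) Rx(roll)).
In Python, from plant import r gives the robot as it stands. The module is installed in compiled form; this text tells all that it offers.
- The arm moves only by the shell command python3 -m pendant 'ROWS' [OPENING] [FORCE]. ROWS is JSON, a list of rows, each a list of 6 numbers: the shift along the tool's x, y, z in mm, then the turn, a rotation vector about the tool's x, y, z in rad. In form: [[tx, ty, tz, wx, wy, wz], ...]. A call has 1 to 20 rows; each row is the pose to reach, as a shift and turn from the pose commanded when the call began, along the tool's axes at that moment; what a row does not reach only later rows make up. A row lasts 1/8 s, in which the tool goes at most 62.5 mm and 10.7 degrees, less where a joint would pass 70% of its speed; a pose out of reach is approached as far as the arm can. A call with a gripper value outside its range is refused whole. OPENING is the finger opening in mm, from 0 to 87.6, set as the call begins (- or left out, the last holds). The fingers move at their own pace and stop on an object; FORCE is the grip in N (left out, the last holds). Time passes only in rows, so rows that repeat a pose let the fingers close. It gives the time, the measured TCP pose, the force, the opening and the grip force at its end, in the units of the state.
- r.get_state(): the state, without advancing time (a new reading comes with each control period).
- r.capture(name): name is "side" or "top"; returns the picture (384x512x3 uint8, red, green, blue); there is no depth.
- r.camera_params(name): a dict with "mtx" (3x3 intrinsics, pixels), "distortion" ([k1, k2, p1, p2, k3] as OpenCV has them; the pictures are not rectified), "rvec" (rotation vector, rad) and "tvec" (3), from world to camera coordinates, as OpenCV has them. Camera axes: x right, y down, z forward; pixel columns grow to the right and rows downward; lengths in m; the calibration is good to about 2 mm. A picture is of the moment at which its call begins. camera_params takes no time and is no camera call.
- r.close_job(): hands the job in; it is judged then, once.
The state is a dict: "time_s": time; "joints": joint angles; "qd": joint speeds; "joint_torque": joint torques, N m; "tcp_pos": TCP position; "eef_rot": TCP orientation; "contact_force": force on the tool from outside, world axes, zero at the start; "moment": the same for the moment, N m; "gripper_width": finger opening in m; "gripper_force": force on a finger pad.
Only numpy, scipy, OpenCV 4.12 (cv2) and the standard library are available. Lean on these libraries where they do the work, as an engineer would, in place of code of your own. Each camera call takes 0.05 s, during which the arm holds its last target. There are 200 camera calls.

## Working session

There is one attempt and no reset: what is moved stays moved. The work goes in short steps, Python scripts to look and compute and a shell command to move; the robot and the scene stay as the last step left them, time stands still between calls to the robot, and variables do not carry over. Pictures are saved under pics/ and viewed, at most 10 in all, crops included, and the job is handed in when it is done.

```bash
mkdir -p pics; cat > h.py <<'E'
import numpy as np, cv2
from plant import r
def cam(n):
    p=r.camera_params(n); return [np.array(p[k],float) for k in("mtx","distortion","rvec","tvec")]
def ray(n,uv):
    K,d,rv,t=cam(n); R=cv2.Rodrigues(rv)[0]
    q=cv2.undistortPoints(np.array(uv,float).reshape(-1,1,2),K,d).reshape(-1,2)
    return -R.T@t.ravel(), np.c_[q,np.ones(len(q))]@R
def plane(n,uv,z):
    c,D=ray(n,uv); return c+D*((z-c[2])/D[:,2])[:,None]
def proj(n,P):
    K,d,rv,t=cam(n); return cv2.projectPoints(np.array(P,float).reshape(-1,1,3),rv,t,K,d)[0].reshape(-1,2)
def snap(n,f):
    im=r.capture(n); cv2.imwrite(f"pics/{f}.png",im[:,:,::-1]); return im
E
python3 - <<'E'
from h import *
for n in("top","side"):
    snap(n,n+"0"); print(n,ray(n,[[256,192]]))
print(r.get_state())
E
```

```text
top (array([ 0.52572043, -0.06858816,  1.021332  ]), array([[ 0.08966448, -0.02628242, -0.99566556]]))
side (array([-0.15326275,  0.66604745,  0.73331266]), array([[ 0.62580884, -0.59213628, -0.50772222]]))
{'time_s': 0.1, 'joints': array([-5.55150414e+01,  2.05877013e+01,  6.39566403e-01, -1.89276060e-02,
       -7.01331965e+01, -1.65055438e+01]), 'qd': array([-0.06248203, -0.13433719,  0.21879874,  0.02609348, -0.07812598,
       -0.0341762 ]), 'joint_torque': array([-1.64282890e-03, -5.84161806e+01,  2.93747663e+01,  7.01548085e+00,
        1.00836914e-02, -4.22892663e-05]), 'tcp_pos': array([ 0.208208  , -0.64167355,  0.24471254]), 'eef_rot': array([ 1.79916964e+02, -6.04835055e-03, -1.62027026e+02]), 'contact_force': array([ 0.78056187, -0.85952068, -0.58653235]), 'moment': array([ 0.00429459, -0.0114499 , -0.03733196]), 'gripper_force': 0.0, 'gripper_width': 0.08780271788430555}
```

View pics/top0.png

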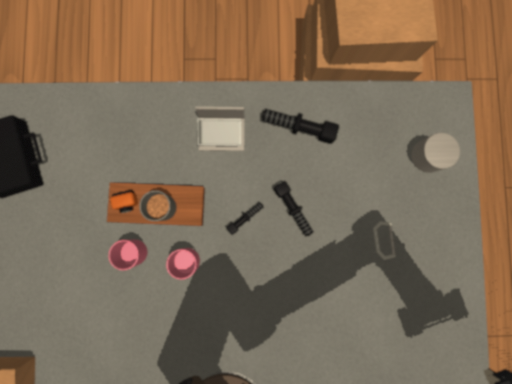

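View pics/side0.png

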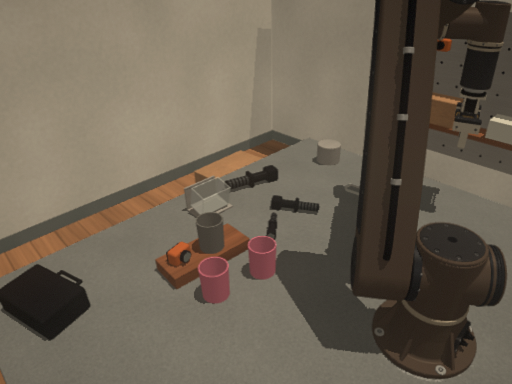

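Top view: three black flashlights at (300,126) large, (293,208) medium and (244,218) small. The grey cup with cork is at (157,205) on the ledge, with the headlamp at (122,201). Pink cups are at (126,254) and (182,263), and the carabiner is at (385,240). Next I measure the lengths to choose.

```bash
python3 - <<'E'
from h import *
im=cv2.imread("pics/top0.png"); g=im.max(2)
for nm,(x0,y0,x1,y1) in dict(big=(250,98,350,152),mid=(265,172,322,245),small=(218,195,270,240)).items():
    m=(g[y0:y1,x0:x1]<48).astype(np.uint8)
    k,l,s,c=cv2.connectedComponentsWithStats(m); i=1+s[1:,4].argmax()
    ys,xs=np.where(l==i); uv=np.c_[xs+x0,ys+y0]
    P=plane("top",uv,0.03)[:,:2]
    box=cv2.minAreaRect((P*1000).astype(np.float32)); mu=np.array(box[0])/1000
    w,v=np.linalg.eigh(np.cov(P.T)); a=v[:,1]; t=(P-mu)@a; q=(P-mu)@v[:,0]
    print(nm,len(xs),box,"axis",a, "ext",t.min(),t.max())
    for b in np.linspace(t.min(),t.max(),12)[:-1]:
        s_=(t>=b)&(t<b+np.ptp(t)/11); print("  %.3f w %.3f mid %.3f"%(b,np.ptp(q[s_]),(q[s_].max()+q[s_].min())/2))
hsv=cv2.cvtColor(im,cv2.COLOR_BGR2HSV)
for p in[(157,190),(157,205),(140,205),(174,205),(195,205),(110,220),(293,208),(293,230),(200,300)]: print(p,hsv[p[1],p[0]],im[p[1],p[0]])
a=cv2.resize(im[165:250,215:330],None,fx=5,fy=5,interpolation=cv2.INTER_CUBIC)
b=cv2.resize(im[175:235,100:215],None,fx=5,fy=5,interpolation=cv2.INTER_CUBIC)
cv2.imwrite("pics/crop1.png",cv2.resize(np.vstack([a,b]),None,fx=.8,fy=.8))
E
```

```text
big 694 ((798.2911987304688, -254.5819854736328), (142.90866088867188, 56.4864387512207), 73.49395751953125) axis [0.24430607 0.96969817] ext -0.07204456960310666 0.07196517670114767
  -0.072 w 0.054 mid 0.002
  -0.059 w 0.056 mid 0.002
  -0.046 w 0.057 mid 0.002
  -0.033 w 0.049 mid 0.003
  -0.020 w 0.033 mid 0.002
  -0.007 w 0.033 mid 0.002
  0.007 w 0.033 mid 0.001
  0.020 w 0.033 mid 0.001
  0.033 w 0.055 mid -0.002
  0.046 w 0.048 mid 0.002
  0.059 w 0.016 mid 0.008
mid 353 ((595.1992797851562, -181.05453491210938), (97.41598510742188, 37.049381256103516), 29.270305633544922) axis [-0.86283451 -0.5054865 ] ext -0.04883709810995991 0.048656966118539265
  -0.049 w 0.035 mid 0.001
  -0.040 w 0.037 mid 0.001
  -0.031 w 0.037 mid 0.000
  -0.022 w 0.033 mid 0.000
  -0.013 w 0.024 mid 0.000
  -0.005 w 0.022 mid 0.000
  0.004 w 0.023 mid 0.000
  0.013 w 0.022 mid 0.000
  0.022 w 0.024 mid 0.001
  0.031 w 0.033 mid 0.000
  0.040 w 0.033 mid 0.001
small 160 ((533.1671752929688, -47.768310546875), (21.552061080932617, 74.53184509277344), 36.314327239990234) axis [-0.59006545  0.80735541] ext -0.03725185833698251 0.037272422708532996
  -0.037 w 0.011 mid -0.002
  -0.030 w 0.016 mid -0.002
  -0.024 w 0.019 mid -0.001
  -0.017 w 0.014 mid -0.001
  -0.010 w 0.014 mid 0.000
  -0.003 w 0.015 mid 0.000
  0.003 w 0.014 mid 0.000
  0.010 w 0.015 mid 0.000
  0.017 w 0.022 mid 0.000
  0.024 w 0.017 mid -0.002
  0.030 w 0.018 mid -0.002
(157, 190) [14 92 97] [62 78 97]
(157, 205) [ 13 146 171] [ 73 116 171]
(140, 205) [ 15  72 117] [ 84 101 117]
(174, 205) [18 59 65] [50 59 65]
(195, 205) [ 11 168 152] [ 52  90 152]
(110, 220) [ 12 164 140] [ 50  85 140]
(293, 208) [15 31 33] [29 31 33]
(293, 230) [ 23  40 129] [109 124 129]
(200, 300) [24 37 69] [59 67 69]
```

View pics/crop1.png

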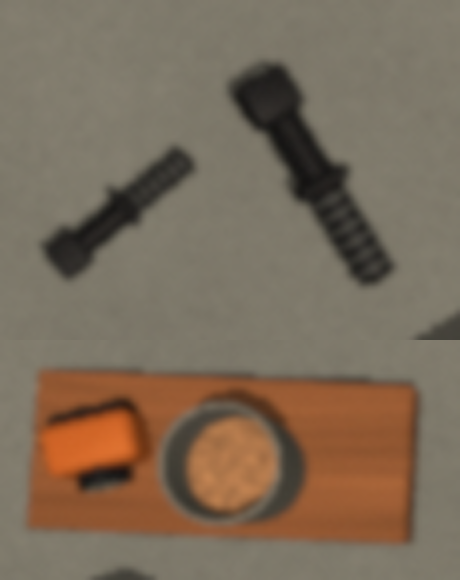

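Medium light (293,208) has a 37–40 mm head (the big one is ~56 mm, the small one ~20 mm), so it is the target. Its head is at the upper left, around (281,186). The cup is the grey one with cork, rim centre near (155,205). Next I refine both positions and test the sign of joint 4 with a small wrist tilt.

```bash
python3 -m pendant '[[0,0,0,0,0.15,0],[0,0,0,0,0.15,0]]'; python3 - <<'E'
from h import *
print(r.get_state()["joints"].round(1))
im=cv2.imread("pics/top0.png"); g=im.max(2)
x0,y0,x1,y1=262,172,320,242
m=(g[y0:y1,x0:x1]<92).astype(np.uint8)
k,l,s,c=cv2.connectedComponentsWithStats(m); 
i=l[208-y0,293-x0]; ys,xs=np.where(l==i); uv=np.c_[xs+x0,ys+y0].astype(float)
for z in(.02,.04):
    P=plane("top",uv,z)[:,:2]; a=np.array([.863,.505]); n=np.array([-.505,.863])
    t=P@a;q=P@n
    print(z,len(xs),"t",t.min(),t.max())
    for b in np.arange(t.min(),t.max(),.012):
        k=(t>=b)&(t<b+.012); print("  %.3f w %.3f mid %.4f"%(b+.006,np.ptp(q[k]),(q[k].max()+q[k].min())/2))
# cup rim, top
S=4;c=cv2.resize(im[175:235,125:195],None,fx=S,fy=S,interpolation=cv2.INTER_CUBIC)
h=cv2.HoughCircles(cv2.cvtColor(c,cv2.COLOR_BGR2GRAY),cv2.HOUGH_GRADIENT,1,10,param1=120,param2=20,minRadius=45,maxRadius=85)
for u,v,rad in h[0][:5]:
    px=[(u+.5)/S-.5+125,(v+.5)/S-.5+175]; print("circ",px,rad/S,plane("top",[px],.135)[0], rad/S/cam("top")[0][0,0]*(1.021-.135))
o=cv2.imread("pics/side0.png");c=cv2.resize(o[205:285,150:260],None,fx=5,fy=5,interpolation=cv2.INTER_CUBIC);cv2.imwrite("pics/crop2.png",c)
E
```

```text
time_s: 0.35
tcp_pos: [0.2094, -0.641, 0.2441]
eef_rot: [179.9, -8.7, -161.8]
contact_force: [-0.7, 0.6, -0.3]
gripper_width: 0.0876
gripper_force: 0.0
[-51.   20.9  -3.    8.7 -69.5 -24.1]
0.02 751 t 0.3038257145042156 0.4778878669598556
  0.310 w 0.028 mid -0.4595
  0.322 w 0.030 mid -0.4591
  0.334 w 0.030 mid -0.4594
  0.346 w 0.030 mid -0.4589
  0.358 w 0.029 mid -0.4585
  0.370 w 0.031 mid -0.4600
  0.382 w 0.043 mid -0.4599
  0.394 w 0.037 mid -0.4572
  0.406 w 0.029 mid -0.4588
  0.418 w 0.031 mid -0.4586
  0.430 w 0.031 mid -0.4599
  0.442 w 0.042 mid -0.4602
  0.454 w 0.045 mid -0.4593
  0.466 w 0.044 mid -0.4593
  0.478 w 0.033 mid -0.4557
0.04 751 t 0.3061273286218971 0.476712868887892
  0.312 w 0.028 mid -0.4568
  0.324 w 0.029 mid -0.4564
  0.336 w 0.029 mid -0.4567
  0.348 w 0.029 mid -0.4560
  0.360 w 0.028 mid -0.4559
  0.372 w 0.030 mid -0.4573
  0.384 w 0.042 mid -0.4572
  0.396 w 0.036 mid -0.4546
  0.408 w 0.029 mid -0.4561
  0.420 w 0.030 mid -0.4559
  0.432 w 0.035 mid -0.4565
  0.444 w 0.043 mid -0.4575
  0.456 w 0.044 mid -0.4564
  0.468 w 0.043 mid -0.4561
  0.480 w 0.022 mid -0.4533Traceback (most recent call last):
  File "<stdin>", line 17, in <module>
TypeError: 'NoneType' object is not subscriptable
```

```bash
python3 - <<'E'
from h import *
im=cv2.imread("pics/top0.png")
b,g,rr=[im[:,:,i].astype(int) for i in range(3)]
# ring: horizontal/vertical profiles through (155.5,205.5)
print("row205",[(x,tuple(im[205,x])) for x in list(range(137,147))+list(range(166,180))])
print("col155",[(y,tuple(im[y,155])) for y in list(range(185,196))+list(range(215,226))])
K=cam("top")[0][0,0]; print("rim r px",.0385*K/(1.021-.135))
o=cv2.imread("pics/side0.png");c=cv2.resize(o[205:285,150:260],None,fx=5,fy=5,interpolation=cv2.INTER_CUBIC);cv2.imwrite("pics/crop2.png",c)
E
```

```text
row205 [(137, (np.uint8(47), np.uint8(84), np.uint8(144))), (138, (np.uint8(59), np.uint8(92), np.uint8(144))), (139, (np.uint8(76), np.uint8(100), np.uint8(134))), (140, (np.uint8(84), np.uint8(101), np.uint8(117))), (141, (np.uint8(70), np.uint8(82), np.uint8(88))), (142, (np.uint8(56), np.uint8(65), np.uint8(69))), (143, (np.uint8(53), np.uint8(62), np.uint8(66))), (144, (np.uint8(54), np.uint8(63), np.uint8(67))), (145, (np.uint8(55), np.uint8(67), np.uint8(76))), (146, (np.uint8(59), np.uint8(81), np.uint8(105))), (166, (np.uint8(71), np.uint8(113), np.uint8(167))), (167, (np.uint8(77), np.uint8(119), np.uint8(173))), (168, (np.uint8(83), np.uint8(118), np.uint8(163))), (169, (np.uint8(82), np.uint8(105), np.uint8(131))), (170, (np.uint8(68), np.uint8(81), np.uint8(91))), (171, (np.uint8(55), np.uint8(64), np.uint8(68))), (172, (np.uint8(51), np.uint8(59), np.uint8(62))), (173, (np.uint8(50), np.uint8(58), np.uint8(61))), (174, (np.uint8(50), np.uint8(59), np.uint8(65))), (175, (np.uint8(49), np.uint8(63), np.uint8(82))), (176, (np.uint8(49), np.uint8(74), np.uint8(113))), (177,
[... 629 characters left out ...]
(np.uint8(60), np.uint8(79), np.uint8(102))), (195, (np.uint8(68), np.uint8(100), np.uint8(141))), (215, (np.uint8(75), np.uint8(119), np.uint8(176))), (216, (np.uint8(68), np.uint8(108), np.uint8(159))), (217, (np.uint8(53), np.uint8(82), np.uint8(121))), (218, (np.uint8(48), np.uint8(66), np.uint8(87))), (219, (np.uint8(65), np.uint8(79), np.uint8(90))), (220, (np.uint8(80), np.uint8(97), np.uint8(115))), (221, (np.uint8(70), np.uint8(95), np.uint8(132))), (222, (np.uint8(57), np.uint8(90), np.uint8(142))), (223, (np.uint8(65), np.uint8(94), np.uint8(141))), (224, (np.uint8(83), np.uint8(103), np.uint8(128))), (225, (np.uint8(99), np.uint8(114), np.uint8(124)))]
rim r px 15.512990834067162
```

View pics/crop2.png

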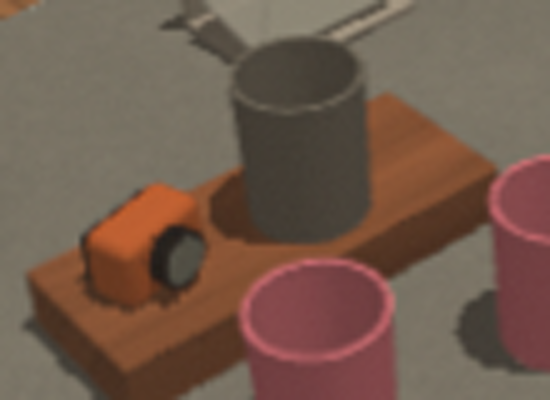

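```bash
python3 - <<'E'
from h import *
for n,p in(("top",[154.4,205.5]),("side",[209.6,219.6])): print(n,plane(n,[p],.135)[0])
print("headlamp",plane("top",[[122,201]],.08)[0],"bin",plane("top",[[220,130]],.09)[0])
s=r.get_state(); p=s["tcp_pos"]
from scipy.spatial.transform import Rotation as Ro
# start-call frame after undo: target yaw 30.4 tool down, above grasp
R0=Ro.from_euler("xyz",s["eef_rot"],degrees=True); print(s["eef_rot"],p)
for yaw in(-162,):
    Rd=Ro.from_euler("xyz",[180,0,yaw],degrees=True)
    print("shift tool mm (from level pose)",Rd.inv().apply(np.array([.540,-.2155,.12])-[.208,-.642,.246])*1000)
E
```

```text
top [0.57424835 0.15992655 0.135     ]
side [0.57006306 0.16203908 0.135     ]
headlamp [0.58989841 0.25927189 0.08      ] bin [7.75718703e-01 5.82131183e-04 9.00000000e-02]
[ 179.85283754   -8.73774955 -161.84334637] [ 0.20938555 -0.6409613   0.2441092 ]
shift tool mm (from level pose) [-447.54651151  303.03196207  126.        ]
```

```bash
python3 -m pendant '[[0,0,0,0,-0.15,0]]'
```

```text
time_s: 0.48
tcp_pos: [0.2107, -0.6402, 0.2436]
eef_rot: [179.8, 0.1, -161.7]
contact_force: [-1.4, -0.4, -0.4]
gripper_width: 0.0877
gripper_force: 0.0
```

```bash
python3 -m pendant '[[-25,17,7,0,0,-0.185],[-50,34,14,0,0,-0.37],[-75,51,21,0,0,-0.555],[-100,68,28,0,0,-0.74],[-125,85,35,0,0,-0.925],[-150,102,42,0,0,-1.11],[-175,119,49,0,0,-1.295],[-200,136,56,0,0,-1.48],[-225,153,63,0,0,-1.665],[-250,170,70,0,0,-1.85],[-275,187,77,0,0,-2.035],[-300,204,84,0,0,-2.22],[-325,221,91,0,0,-2.405],[-350,238,98,0,0,-2.59],[-375,255,105,0,0,-2.775],[-400,272,112,0,0,-2.96],[-425,289,119,0,0,-3.145],[-447,303,126,0,0,-3.33],[-447,303,126,0,0,-3.358],[-447,303,126,0,0,-3.358]]' 87.6; python3 -c "
from h import *
s=r.get_state();print(s['joints'].round(1),s['tcp_pos'],s['eef_rot']);snap('top','t1')"
```

```text
time_s: 2.98
tcp_pos: [0.5397, -0.216, 0.1195]
eef_rot: [-180.0, -0.0, 30.3]
contact_force: [-0.6, 0.4, 0.1]
gripper_width: 0.0878
gripper_force: 0.0
[ -2.6  18.3 -20.7  -0.  -51.1 122.9] [ 0.53966979 -0.21604527  0.11951961] [-1.79965704e+02 -1.22660337e-02  3.02661322e+01]
```

View pics/t1.png

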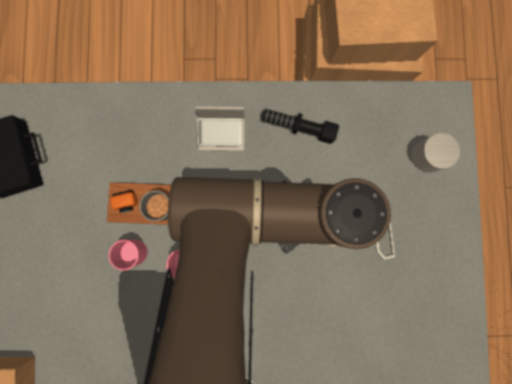

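The picture shows the gripper over the light's handle with the area around it clear. The carabiner at (388,242) is outside the finger path. Descending and gripping.

```bash
python3 -m pendant '[[0,0,25,0,0,0],[0,0,50,0,0,0],[0,0,75,0,0,0],[0,0,90,0,0,0],[0,0,96,0,0,0],[0,0,96,0,0,0]]' && python3 -m pendant '[[0,0,0,0,0,0],[0,0,0,0,0,0],[0,0,0,0,0,0],[0,0,0,0,0,0],[0,0,0,0,0,0],[0,0,0,0,0,0],[0,0,0,0,0,0],[0,0,0,0,0,0]]' 10 50
```

```text
time_s: 3.78
tcp_pos: [0.54, -0.2161, 0.0237]
eef_rot: [180.0, 0.0, 30.3]
contact_force: [-0.3, -0.2, 0.2]
gripper_width: 0.0875
gripper_force: 0.0
time_s: 4.78
tcp_pos: [0.54, -0.2159, 0.0235]
eef_rot: [180.0, 0.0, 30.4]
contact_force: [-0.2, -0.8, -0.9]
gripper_width: 0.0271
gripper_force: 50.0
```

```bash
python3 -m pendant '[[0,0,-15,0,0,0],[0,0,-45,0,0,0],[0,0,-85,0,0,0],[0,0,-125,0,0,0],[0,0,-165,0,0,0],[0,-7,-205,0,0,0.18],[1,-14,-245,0,0,0.36],[2,-21,-280,0,0,0.54],[3,-28,-280,0,0,0.72],[4,-35,-280,0,0,0.90],[4,-42,-280,0,0,1.08],[5,-50,-280,0,0,1.26],[6,-58,-280,0,0,1.44],[6,-66,-280,0,0,1.62],[7,-73,-280,0,0,1.80],[8,-80,-280,0,0,1.98],[9,-87,-280,0,0,2.16],[9,-94,-280,0,0,2.34],[9,-94,-280,0,0,2.363],[9,-94,-280,0,0,2.363]]' - 60; python3 -c "
from h import *
s=r.get_state();print(s['joints'].round(1),s['tcp_pos'],s['eef_rot'],s['moment'])
snap('top','t2');snap('side','s2');cv2.imwrite('pics/ts2.png',np.hstack([cv2.imread('pics/t2.png')[100:384,100:512],cv2.imread('pics/s2.png')[100:384,130:512]]))"
```

```text
time_s: 7.28
tcp_pos: [0.5001, -0.1302, 0.304]
eef_rot: [-180.0, 0.0, -104.8]
contact_force: [0.6, 0.4, -2.6]
gripper_width: 0.0265
gripper_force: 60.0
[  7.2   3.5 -13.6  -0.  -72.9 -22. ] [ 0.50009716 -0.13024783  0.30397615] [-1.79974353e+02  1.50066047e-02 -1.04811831e+02] [0.13004127 0.02333087 0.01747805]
```

View pics/ts2.png

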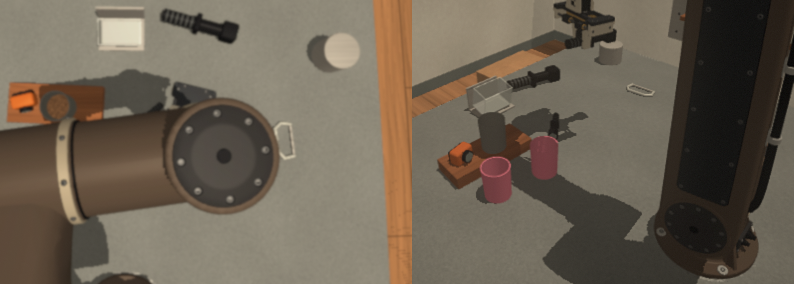

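```bash
python3 -m pendant '[[-5,0,-2,0,-0.1,0],[-15,0,-4,0,-0.25,0],[-30,0,-6,0,-0.4,0],[-45,0,-8,0,-0.55,0],[-60,0,-10,0,-0.7,0],[-60,0,-10,0,-0.7,0]]'; python3 -c "
from h import *
s=r.get_state();print(s['joints'].round(1))"
```

```text
time_s: 8.12
tcp_pos: [0.5156, -0.0742, 0.312]
eef_rot: [179.8, 40.1, -105.3]
contact_force: [-0.0, -1.0, -2.2]
gripper_width: 0.0264
gripper_force: 60.0
[-17.6   8.7  -1.8 -40.4 -83.6   8.6]
```

```bash
python3 -m pendant '[[-9,0,8,0,-0.08,0],[-27,1,24,0,-0.2,0],[-45,1,40,0,-0.32,0],[-63,2,55,0,-0.44,0],[-81,2,70,0,-0.56,0],[-99,3,86,0,-0.68,0],[-117,3,102,0,-0.78,0],[-135,4,117,0,-0.85,0],[-153,4,133,0,-0.871,0],[-168,5,146,0,-0.871,0],[-177,5,154,0,-0.871,0],[-181,5,157,0,-0.871,0],[-181,5,157,0,-0.871,0],[-181,5,157,0,-0.871,0]]'; python3 -c "
from h import *
s=r.get_state();print(s['joints'].round(1),s['moment'])
from scipy.spatial.transform import Rotation as Ro
print(Ro.from_euler('xyz',s['eef_rot'],degrees=True).as_matrix().round(3))
snap('top','t3');snap('side','s3');cv2.imwrite('pics/ts3.png',np.vstack([cv2.resize(cv2.imread('pics/t3.png')[130:270,90:340],None,fx=2.1,fy=2.1),cv2.resize(cv2.imread('pics/s3.png')[140:280,120:370],None,fx=2.1,fy=2.1)]))"
```

```text
time_s: 9.88
tcp_pos: [0.5729, 0.16, 0.3102]
eef_rot: [-114.9, 90.0, -39.9]
contact_force: [1.0, 0.3, -2.5]
gripper_width: 0.0269
gripper_force: 60.0
[-20.1  25.5 -11.4 -86.9 -94.1  37. ] [-4.14238967  1.19503444  0.0248835 ]
[[ 0.001 -0.966  0.259]
 [-0.     0.259  0.966]
 [-1.    -0.001 -0.   ]]
```

View pics/ts3.png

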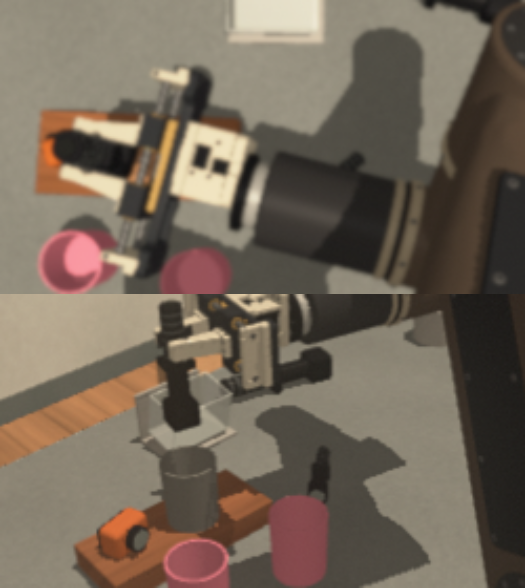

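The light hangs lens down at crop (180,370), above the grey cup at (188,490) in the side view. Now I measure its tilt and offset in both views.

```bash
python3 - <<'E'
from h import *
p=r.get_state()["tcp_pos"]
im=cv2.imread("pics/s3.png"); g=im.max(2)
for dz in(.04,.03,.02,-.03,-.045,-.06,-.08,-.09,-.1,-.11,-.1175):
    u,v=proj("side",[p+[0,0,dz]])[0]; row=g[int(round(v)),int(u)-20:int(u)+21]
    k=np.where(row<60)[0]+int(u)-20
    print(dz,(round(u,1),round(v,1)),"dark",k.min() if len(k) else None,k.max() if len(k) else None,len(k), "mid",(k.min()+k.max())/2 if len(k) else None)
print("cols head vertical profile",[(y,int(g[y,206])) for y in range(192,212)])
t=cv2.imread("pics/t3.png"); gt=t.max(2)
for dz in(-.09,-.1175,.0475): print("top",dz,proj("top",[p+[0,0,dz]])[0])
ys,xs=np.where(gt[185:220,105:160]<45); 
print([(y,[int(a) for a in gt[y,108:160:2]]) for y in range(188,218,3)])
E
```

```text
0.04 (np.float64(202.0), np.float64(147.8)) dark 197 220 13 mid 208.5
0.03 (np.float64(202.4), np.float64(151.5)) dark 197 222 12 mid 209.5
0.02 (np.float64(202.8), np.float64(155.1)) dark 198 221 11 mid 209.5
-0.03 (np.float64(204.6), np.float64(172.7)) dark 196 211 16 mid 203.5
-0.045 (np.float64(205.2), np.float64(177.8)) dark 200 208 9 mid 204.0
-0.06 (np.float64(205.7), np.float64(182.8)) dark 200 209 10 mid 204.5
-0.08 (np.float64(206.4), np.float64(189.3)) dark 200 211 12 mid 205.5
-0.09 (np.float64(206.7), np.float64(192.6)) dark 198 213 16 mid 205.5
-0.1 (np.float64(207.1), np.float64(195.8)) dark 198 214 17 mid 206.0
-0.11 (np.float64(207.4), np.float64(199.0)) dark 199 214 16 mid 206.5
-0.1175 (np.float64(207.7), np.float64(201.3)) dark 200 214 15 mid 207.0
cols head vertical profile [(192, 42), (193, 42), (194, 45), (195, 44), (196, 44), (197, 45), (198, 44), (199, 43), (200, 44), (201, 44), (202, 45), (203, 42), (204, 56), (205, 131), (206, 163), (207, 165), (208, 165), (209, 164), (210, 164), (211, 164)]
top -0.09 [144.59887186 204.05968069]
top -0.1175 [147.98642108 20
[... 634 characters left out ...]
 34, 33, 37, 42, 40, 38, 40, 30, 24, 37, 47, 55, 51, 76, 105]), (203, [168, 188, 227, 206, 83, 41, 39, 38, 35, 36, 34, 45, 40, 41, 41, 43, 37, 37, 23, 18, 31, 36, 25, 41, 97, 107]), (206, [168, 184, 218, 232, 207, 123, 53, 40, 37, 39, 43, 45, 44, 42, 42, 39, 38, 31, 19, 19, 27, 30, 25, 72, 113, 127]), (209, [168, 176, 183, 188, 175, 162, 196, 206, 164, 132, 82, 58, 50, 42, 32, 27, 29, 20, 18, 22, 21, 19, 53, 150, 143, 125]), (212, [167, 172, 173, 173, 175, 196, 232, 237, 237, 236, 221, 168, 163, 180, 159, 125, 89, 57, 38, 26, 22, 26, 107, 171, 132, 118]), (215, [161, 163, 163, 163, 163, 172, 194, 213, 226, 234, 238, 238, 238, 238, 238, 237, 235, 229, 220, 196, 149, 120, 176, 168, 130, 138])]
```

```bash
python3 -m pendant '[[5,0,0,0,0,0],[15,1,-1,0,0,0],[27,1,-1,0,0,0],[39,1,-1,0,0,0],[51,1,-1,0,0,0],[62,1,-1,0,0,0],[72,1,-1,0,0,0],[80,1,-1,0,0,0],[86,1,-1,0,0,0],[90,1,-1,0,0,0],[90,1,-1,0,0,0],[90,1,-1,0,0,0]]' - 20; python3 -c "
from h import *
s=r.get_state();print(s['joints'].round(1),s['moment'])
snap('top','t4');snap('side','s4');cv2.imwrite('pics/ts4.png',np.vstack([cv2.resize(cv2.imread('pics/t4.png')[150:250,90:240],None,fx=2.9,fy=2.9),cv2.resize(cv2.imread('pics/s4.png')[160:260,150:300],None,fx=2.9,fy=2.9)]))"
```

```text
time_s: 11.48
tcp_pos: [0.5718, 0.1597, 0.2204]
eef_rot: [-71.2, 90.0, 3.8]
contact_force: [-0.1, 0.2, -2.6]
gripper_width: 0.0276
gripper_force: 20.0
[-20.   34.9 -12.9 -86.3 -93.3  47.9] [-4.13088451  1.22861619  0.02424859]
```

View pics/ts4.png

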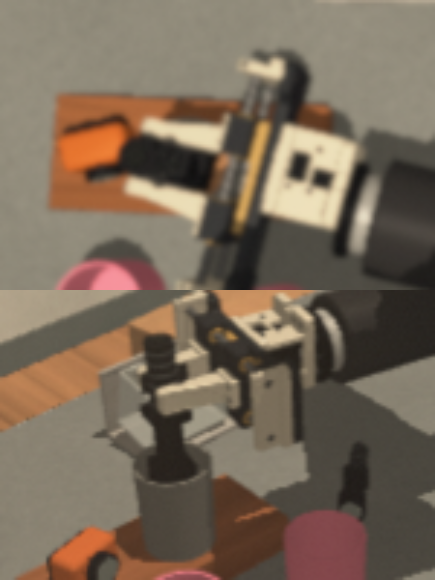

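The head is inside the cup mouth (side crop (172,460)) with no contact force. Next comes slow feeling for the cork.

```bash
python3 -m pendant '[[1,0,0,0,0,0],[2,0,0,0,0,0],[3,0,0,0,0,0],[4,0,0,0,0,0],[5,0,0,0,0,0],[6,0,0,0,0,0],[6,0,0,0,0,0]]'|sed -n '2p;4p'; python3 -m pendant '[[0.5,0,0,0,0,0],[1,0,0,0,0,0],[1.5,0,0,0,0,0],[2,0,0,0,0,0],[2.5,0,0,0,0,0],[3,0,0,0,0,0]]'|sed -n '2p;4p'
```

```text
tcp_pos: [0.5717, 0.1598, 0.214]
contact_force: [0.5, -0.2, -1.3]
tcp_pos: [0.5718, 0.1598, 0.211]
contact_force: [0.4, -0.7, -1.8]
```

```bash
python3 -m pendant '[[0.5,0,0,0,0,0],[1,0,0,0,0,0],[1.5,0,0,0,0,0],[2,0,0,0,0,0],[2.5,0,0,0,0,0],[3,0,0,0,0,0]]'|sed -n '2p;4p'
```

```text
tcp_pos: [0.5717, 0.1598, 0.208]
contact_force: [0.9, -0.5, -1.6]
```

```bash
python3 -m pendant '[[0.5,0,0,0,0,0],[1,0,0,0,0,0],[1.5,0,0,0,0,0],[2,0,0,0,0,0],[2,0,0,0,0,0]]'|sed -n '2p;4p'
```

```text
tcp_pos: [0.5717, 0.1598, 0.206]
contact_force: [-1.1, -0.3, -1.8]
```

```bash
python3 -m pendant '[[0.5,0,0,0,0,0],[1,0,0,0,0,0],[1.5,0,0,0,0,0],[2,0,0,0,0,0],[2.5,0,0,0,0,0]]'|sed -n '2p;4p'
```

```text
tcp_pos: [0.5718, 0.1598, 0.2035]
contact_force: [0.8, 0.8, -2.8]
```

```bash
python3 -m pendant '[[0.5,0,0,0,0,0],[1,0,0,0,0,0],[1.5,0,0,0,0,0],[2,0,0,0,0,0],[2.5,0,0,0,0,0]]'|sed -n '2p;4p'
```

```text
tcp_pos: [0.5717, 0.1599, 0.2019]
contact_force: [-0.9, -0.6, 4.2]
```

```bash
python3 -m pendant '[[0,0,0,0,0,0],[0,0,0,0,0,0],[0,0,0,0,0,0]]'|sed -n '1,6p'; python3 -c "
from h import *
print([(r.capture('side') is None) or r.get_state()['contact_force'][2].round(1) for _ in range(4)])
p=r.get_state()['tcp_pos'];snap('top','t5');im=snap('side','s5');g=im.max(2)
for dz in(.04,.03,.02,-.03,-.04,-.045,-.05):
    u,v=proj('side',[p+[0,0,dz]])[0];a=int(u)-12;k=np.where(g[int(round(v)),a:a+22]<60)[0]+a
    print(dz,u.round(1),v.round(1),k.min(),k.max(),len(k),(k.min()+k.max())/2-u)
"
```

```text
time_s: 16.2
tcp_pos: [0.5717, 0.1599, 0.2019]
eef_rot: [-27.5, 89.9, 47.5]
contact_force: [-0.8, -0.0, 5.4]
gripper_width: 0.0274
gripper_force: 20.0
[np.float64(5.3), np.float64(6.5), np.float64(5.3), np.float64(6.0)]
0.04 206.3 185.6 201 209 9 -1.286603069305528
0.03 206.6 188.9 201 209 9 -1.6318225848145573
0.02 207.0 192.2 202 213 8 0.5258105671939575
-0.03 208.6 207.9 200 215 9 -1.143992719515495
-0.04 209.0 211.0 203 213 11 -0.9697017173704126
-0.045 209.1 212.5 203 212 10 -1.6315429261099155
-0.05 209.3 214.0 204 213 10 -0.7927123680972272
```

```bash
python3 -m pendant '[[-0.3,0,0,0,0,0],[-0.6,0,0,0,0,0],[-0.6,0,0,0,0,0]]' - 8 |sed -n '2p;4,6p'
```

```text
tcp_pos: [0.5718, 0.1598, 0.2019]
contact_force: [-0.7, -0.6, 4.4]
gripper_width: 0.0274
gripper_force: 8.0
```

```bash
python3 -m pendant '[[0,0,0,0,0,0],[0,0,0,0,0,0],[0,0,0,0,0,0],[0,0,0,0,0,0],[0,0,0,0,0,0],[0,0,0,0,0,0]]' 60 |sed -n '2p;4,6p'; python3 -c "
from h import *
p=r.get_state()['tcp_pos'];snap('top','t6');im=snap('side','s6');g=im.max(2)
for dz in(.04,.03,.02,-.03,-.04,-.045,-.05):
    u,v=proj('side',[[.5717,.1599,.2019+dz]])[0];a=int(u)-12;k=np.where(g[int(round(v)),a:a+22]<60)[0]+a
    print(dz,u.round(1),v.round(1),k.min(),k.max(),len(k),(k.min()+k.max())/2-u)
cv2.imwrite('pics/ts6.png',np.vstack([cv2.resize(cv2.imread('pics/t6.png')[150:250,90:240],None,fx=2.9,fy=2.9),cv2.resize(cv2.imread('pics/s6.png')[160:260,150:300],None,fx=2.9,fy=2.9)]))"
```

```text
tcp_pos: [0.5718, 0.1597, 0.2016]
contact_force: [0.2, -0.6, -1.4]
gripper_width: 0.0599
gripper_force: 0.0
0.04 206.3 185.6 201 209 9 -1.2932610518884076
0.03 206.6 188.9 202 211 10 -0.13844985228345763
0.02 207.0 192.2 200 211 9 -1.4807861787977004
-0.03 208.7 207.9 200 206 7 -5.650439757939182
-0.04 209.0 211.0 203 207 5 -3.9761193923490055
-0.045 209.1 212.5 203 212 7 -1.6379459913109429
-0.05 209.3 214.0 204 213 10 -0.7991008714033967
```

View pics/ts6.png

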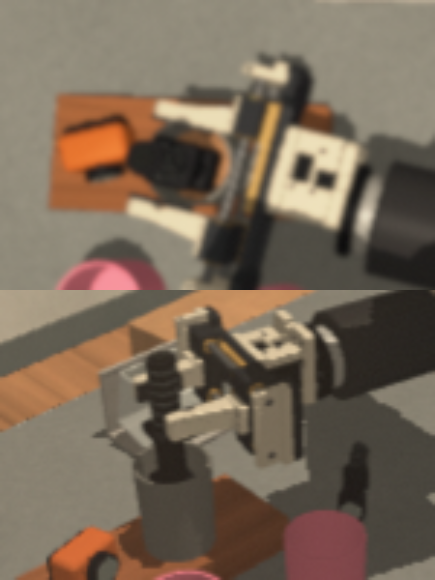

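The light stands free and straight between the open fingers. Backing off along the tool axis.

```bash
python3 -m pendant '[[0,0,-3,0,0,0],[0,0,-8,0,0,0],[0,0,-15,0,0,0],[0,0,-25,0,0,0],[0,0,-37,0,0,0],[0,0,-50,0,0,0],[0,0,-65,0,0,0],[0,0,-80,0,0,0],[0,0,-95,0,0,0],[0,0,-107,0,0,0],[0,0,-115,0,0,0],[0,0,-120,0,0,0],[0,0,-120,0,0,0],[0,0,-120,0,0,0]]' |sed -n '1,4p'; python3 -c "
from h import *
snap('top','t7');snap('side','s7')
cv2.imwrite('pics/ts7.png',np.vstack([cv2.resize(cv2.imread('pics/t7.png')[150:250,90:240],None,fx=2.9,fy=2.9),cv2.resize(cv2.imread('pics/s7.png')[160:260,150:300],None,fx=2.9,fy=2.9)]))"
```

```text
time_s: 19.48
tcp_pos: [0.5407, 0.0442, 0.2017]
eef_rot: [8.8, 90.0, 83.8]
contact_force: [-0.2, 0.6, 0.5]
```

View pics/ts7.png

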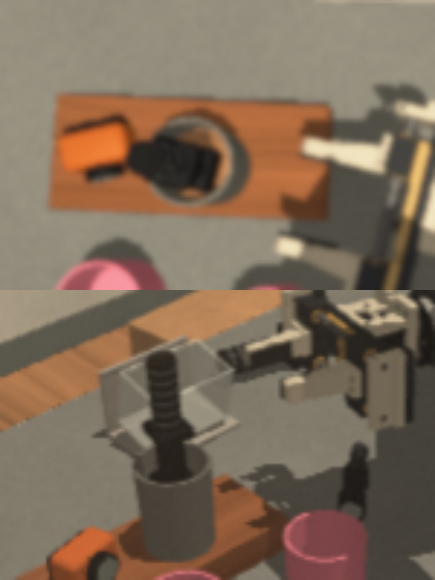

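The flashlight stands upright in the cup, at side crop (165,400). The cup and headlamp are unmoved and the gripper is clear.

```bash
python3 -c "
from plant import r
print(r.close_job())"
```

```text
the job is handed in; nothing more can be done
None
```

The job is handed in: the flashlight stands upright and free, lens down on the cork in the grey cup, lowered until the wrist force changed by about 8 N; the cup and headlamp look unmoved in the last pictures and the arm kept clear of the carabiner, but no verdict came back.

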